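Slide a tray of eggs under the inspection lamp and switch it on

TASK

Push the small blue tray of six eggs along the bench and in under the inspection lamp, through the lamp's open front, until it sits squarely on the white pad, inside its black border; then throw the lamp's red-knobbed switch fully over to its green side. Keep the tray flat on the bench the whole way (never lift or tip it), do not knock the lamp, and leave everything else where it stands.

Things in the scene. Friction and masses are not known exactly. Their poses are not given: they have to be found in the camera images.
- tray: Loose blue plastic tray holding six white eggs (3 x 2), about 0.4 kg. Straight-sided block 140 mm along its x, 100 mm along its y, 34 mm high; the egg tops stand 68 mm above its underside. Eggs are fixed in it. Origin: centre of its underside, z up. Either way round is right.
- lamp: Fixed inspection lamp over the white pad. Origin: pad centre on the bench; z up. The tray goes in along the lamp's +y, through its open front at -y. Four 16 mm posts at x = +-132 mm, y = -70 and +50 mm, on foot strips 6 mm high: 224 mm clear between. A clear screen 160 to 166 mm above the bench reaches back to y = +69 mm (rear rail under it from 150 mm up). The back is open.
- lamp_bar (a point): Middle of the underside of the aluminium lamp bar across the lamp's front, 150 mm above the bench; axes as lamp. The bar is 290 mm along x, 35 mm along y (lamp y -85 to -50 mm), 30 mm high. An upright gripper cannot follow the tray in under it; tilted about 35 degrees, leaning back out of the front, its fingers can.
- pad (a point): Centre of the white pad (160 mm along x, 120 mm along y, with a 6 mm black border outside that) marked flat on the bench under the lamp; no step. Same axes as lamp. The tray's long side lies along the pad's x.
- switch_base: Fixed grey switch box, 100 mm along x, 60 mm along y, 30 mm high; green patch on its +x half (on), black patch on its -x half (off). Origin: centre of its underside. The lever's hinge runs along the box's y, 28 mm above the origin.
- switch (a joint): Angle of the switch lever, rad: 0 leans 0.5 rad to the box's -x (off, black side), 1.0 is the stop, 0.5 rad past upright to +x (on, green side). It stays where it is left.
- switch_tip (a point): Centre of the red ball (26 mm diameter) at the end of the lever, 80 mm from the hinge; the rod below it is 10 mm thick.
- carton: Bystander: closed grey egg carton, 152 x 106 x 68 mm, origin at the centre of its underside.
- egg_cup: Bystander: blue egg cup with a white egg, 48 mm diameter, 70 mm high, origin at its foot.
- jar: Bystander: glass jar with yellow lid, 56 mm diameter, 80 mm high, origin at its foot.
- spray: Bystander: white bottle with blue cap, 60 mm diameter, 160 mm high, origin at its foot.
- brush: Bystander: hand brush 170 mm long lying on the bench along its x, origin under its middle.
- tub: Bystander: white bowl, 100 mm diameter, 40 mm high, origin at its foot.
There are look-alikes about, which are no part of the job. What is shaped like the tray but brown, purple or turquoise is not meant.

How it is judged:
By the outcome, as a careful person would: the job done as asked, in the order asked, and still so for the second after the job is handed in, with the robot touching nothing.
It also fails if it takes over 72 s, if anything falls off the work surface, if the arm or the gripper's body presses on something with over 40 N, if the wrist force passes 120 N, or if a joint passes its speed limit or range.

ROBOT

A 7-joint arm with a two-finger parallel gripper is mounted at the origin on the work surface. World frame = base frame: x ahead of the robot, y to its left, z up, the work surface at z = 0. Lengths are in m, angles in rad, forces in N, time in s.
With the tool pointing down it reaches from about 0.425 to 0.875 m from the base axis. Payload 4.7 kg.
Tool frame: the origin (TCP) lies at the very end of the fingers, on their centre line; the grasp point (between the pads) lies 19 mm behind it (pinch_z is the distance from the TCP to the grasp point, in m); z points along the fingers, y is the line along which they close (so a half turn about z gives the same grasp; the last joint's range is limited). The gripper opens to 85 mm and grips with 20 to 120 N. Pads are 22 mm wide; open, the fingers measure 114 mm over their backs; the gripper's body (76 mm by 85 mm) begins 54 mm behind the grasp point. The pads swing forward as they close: fully open they stand 13 mm farther back than shut.
Start: joints at [1.31, 0.321, -0.07, 1.45, 0.023, 1.371, -0.057], TCP at [0.176, -0.626, 0.231] pointing down, gripper open.
Joint ranges: [-2.86, 2.86], [-0.3, 2.09], [-1.38, 1.24], [0.06, 2.45], [-1.56, 4.7], [0.09, 2.05], [-2.69, 2.69]. Speed limits (rad/s): [2.57, 2.57, 3.14, 3.14, 3.14, 3.14, 3.14].

INTERFACE

Orientations are given as a unit quaternion [x, y, z, w].
In Python, from bench import state, read_camera, get_calibration, finish_job, pinch_z gives the robot as it stands. The module is installed in compiled form; this text tells all that it offers.
- The arm moves only by the shell command python3 -m pendant 'ROWS' [FORCE]. ROWS is JSON, a list of rows, each an object of numbers: "tx", "ty", "tz": the shift along the tool's x, y, z in cm; "wx", "wy", "wz": the turn, a rotation vector about the tool's x, y, z in degrees; "claw": the opening, from 0 (shut) to 1 (fully open). A call has 1 to 20 rows; each row is the pose to reach, as a shift and turn from the pose commanded when the call began, along the tool's axes at that moment; what a row does not reach only later rows make up. A row lasts 1/12 s, in which the tool goes at most 41.7 mm and 7.16 degrees, less where a joint would pass 70% of its speed; a pose out of reach is approached as far as the arm can. A call with a gripper value outside its range is refused whole. The fingers move at their own pace and stop on an object; FORCE is the grip in N (left out, the last holds). Time passes only in rows, so rows that repeat a pose let the fingers close. It gives the time, the measured TCP pose, the force, the opening and the grip force at its end, in the units of the state.
- state(): the state, without advancing time (a new reading comes with each control period).
- read_camera(name): name is "side" or "top"; returns the picture (480x640x3 uint8, blue, green, red); there is no depth.
- get_calibration(name): a dict with "fx", "fy", "cx", "cy" (pixels), "R" (3x3) and "t" (3): a world point X has camera coordinates R X + t. Camera axes: x right, y down, z forward; pixel columns grow to the right and rows downward; lengths in m; the calibration is good to about 2 mm. A picture is of the moment at which its call begins. get_calibration takes no time and is no camera call.
- finish_job(): hands the job in; it is judged then, once.
The state is a dict: "time": time; "joints": joint angles; "joint_vel": joint speeds; "joint_torque": joint torques, N m; "ee_pos": TCP position; "tool_rot": TCP orientation; "force": force on the tool from outside, world axes, zero at the start; "wrist_torque": the same for the moment, N m; "opening": finger opening in m; "grasp_force": force on a finger pad.
Only numpy, scipy, OpenCV 4.12 (cv2) and the standard library are available. Lean on these libraries where they do the work, as an engineer would, in place of code of your own. Each camera call takes 0.05 s, during which the arm holds its last target. There are 200 camera calls.

## Working session

There is one attempt and no reset: what is moved stays moved. The work goes in short steps, Python scripts to look and compute and a shell command to move; the robot and the scene stay as the last step left them, time stands still between calls to the robot, and variables do not carry over. Pictures are saved under pics/ and viewed, at most 13 in all, crops included, and the job is handed in when it is done.

```bash
mkdir -p pics; ls; python3 - <<'E'
from bench import *
import cv2,numpy as np
for n in("top","side"):
    cv2.imwrite(f"pics/{n}0.png",read_camera(n)); c=get_calibration(n); print(n,c["fx"],c["cx"],c["cy"],np.round(-np.array(c["R"]).T@c["t"],3),np.round(c["R"],2).tolist())
s=state();print(s["ee_pos"],s["tool_rot"],s["time"],pinch_z)
E
```

```text
pics
top 475.11653148642796 320.2256231405784 247.78361353373327 [ 0.341 -0.005  1.157] [[-0.02, -1.0, 0.03], [-0.99, 0.01, -0.15], [0.15, -0.03, -0.99]]
side 487.52620561753093 321.2356430425995 232.74051933379687 [0.218 0.95  0.685] [[-0.96, -0.26, 0.0], [-0.13, 0.46, -0.88], [0.23, -0.85, -0.48]]
[ 0.17621973 -0.62514787  0.23030318] [ 9.90572501e-01  1.36986605e-01 -1.50415607e-04 -8.76163461e-04] 0.1 0.0187
```

View pics/top0.png

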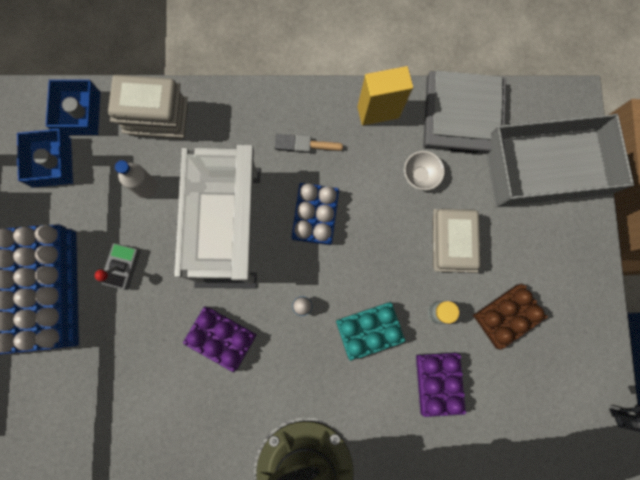

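View pics/side0.png

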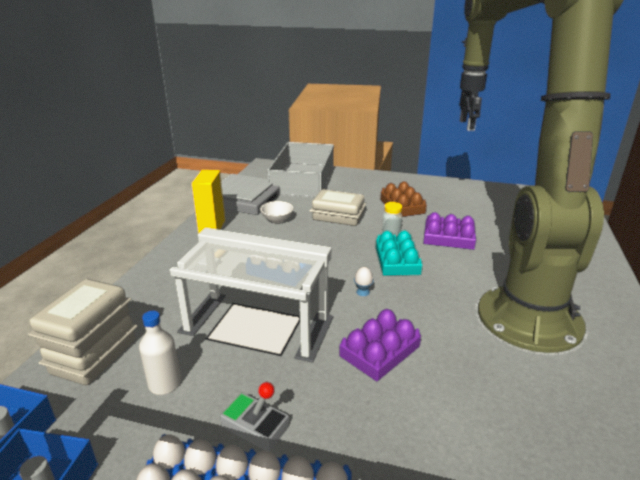

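The top view shows the tray at (317,213), right in front of the lamp. The lamp's bar is at (243,215) and the pad at (216,227), with the open front facing world -y. The switch is at (120,265) with its red ball at (100,275) and the green patch towards +x. The side view shows the pad at (253,330), the ball at (266,390) and the tray behind the lamp.

```bash
cat > h.py <<'E'
from bench import *
import cv2,numpy as np
def ray(n,px):
    c=get_calibration(n);R=np.array(c["R"]);px=np.atleast_2d(np.array(px,float))
    d=np.c_[(px[:,0]-c["cx"])/c["fx"],(px[:,1]-c["cy"])/c["fy"],np.ones(len(px))]@R
    return -R.T@np.array(c["t"]),d
def onz(n,px,z):
    o,d=ray(n,px);return o+d*((z-o[2])/d[:,2])[:,None]
def tri(p,q):
    o1,d1=ray("top",p);o2,d2=ray("side",q)
    A=np.c_[d1[0],-d2[0]];s=np.linalg.lstsq(A,o2-o1,rcond=None)[0]
    a=o1+s[0]*d1[0];b=o2+s[1]*d2[0];return (a+b)/2,np.linalg.norm(a-b)
def blob(m,roi):
    x0,y0,x1,y1=roi;k=np.zeros(m.shape[:2],np.uint8);k[y0:y1,x0:x1]=m[y0:y1,x0:x1]
    cs=cv2.findContours(k,cv2.RETR_EXTERNAL,cv2.CHAIN_APPROX_NONE)[0]
    return max(cs,key=cv2.contourArea)[:,0,:]
def rect(P):
    (c,s,a)=cv2.minAreaRect((P[:,:2]*1000).astype(np.float32));return np.round(c,1),np.round(s,1),round(a,1)
def tray(im,z=0.034):
    b,g,r=[im[...,i].astype(int) for i in range(3)]
    m=((b>r+35)&(b>g+20)).astype(np.uint8)*255
    m=cv2.morphologyEx(m,cv2.MORPH_CLOSE,np.ones((9,9)))
    return m
E
python3 - <<'E'
from h import *
T=cv2.imread("pics/top0.png");S=cv2.imread("pics/side0.png")
c=blob(tray(T),(270,165,360,260));print("tray",c.min(0),c.max(0),rect(onz("top",c,.034)))
hs=lambda im,lo,hi:cv2.inRange(cv2.cvtColor(im,cv2.COLOR_BGR2HSV),lo,hi)
rt=blob(hs(T,(0,150,90),(8,255,255)),(80,250,125,300));rs=blob(hs(S,(0,150,90),(8,255,255)),(240,370,290,410))
pt=np.mean(cv2.minEnclosingCircle(rt)[0:1],0);ps=np.mean(cv2.minEnclosingCircle(rs)[0:1],0)
print("ball",pt,ps,tri(pt,ps))
for n,im,roi in(("top",T,(90,230,150,300)),("side",S,(210,380,300,450))):
    g=blob(hs(im,(50,100,50),(75,255,255)),roi);print(n,"green",rect(onz(n,g,.030)),onz(n,[g.mean(0)],.03).round(4))
m=hs(S,(0,0,185),(180,60,255));p=blob(m,(195,300,310,358))
P=onz("side",p,0);print("pad side",rect(P),(onz("side",cv2.boxPoints(cv2.minAreaRect(p)),0)).round(3).tolist())
print(onz("side",[[221,307],[298,317],[283,352],[208,340]],0).round(3).tolist())
a=cv2.resize(T[130:300,80:350],None,fx=2.9,fy=2.9,interpolation=2);cv2.imwrite("pics/a.png",a)
b=cv2.resize(S[220:450,160:350],None,fx=2.6,fy=2.6,interpolation=2);cv2.imwrite("pics/b.png",b)
E
```

```text
tray [294 213] [334 229] (array([575.2, -30.6]), array([95.2, 27.5]), 80.1)
ball [ 99.40000153 275.        ] [265.66665649 390.08334351] (array([0.44549572, 0.4428716 , 0.10456174]), np.float64(0.00027456171644101794))
top green (array([506.7, 424.4]), array([45.9, 24.9]), 74.0) [[0.5067 0.4247 0.03  ]]
side green (array([506.9, 423.9]), array([49.6, 27.1]), 73.3) [[0.5068 0.4241 0.03  ]]
pad side (array([573.5, 190.5]), array([118.5, 159.3]), 88.3) [[0.653, 0.251, 0.0], [0.695, 0.127, -0.0], [0.495, 0.134, 0.0], [0.473, 0.252, 0.0]]
[[0.675, 0.145, 0.0], [0.494, 0.133, 0.0], [0.489, 0.248, 0.0], [0.652, 0.255, -0.0]]
```

View pics/a.png

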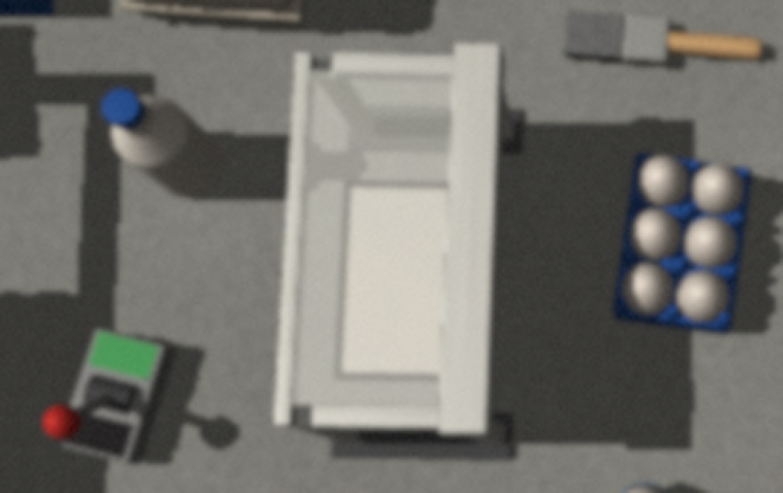

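View pics/b.png

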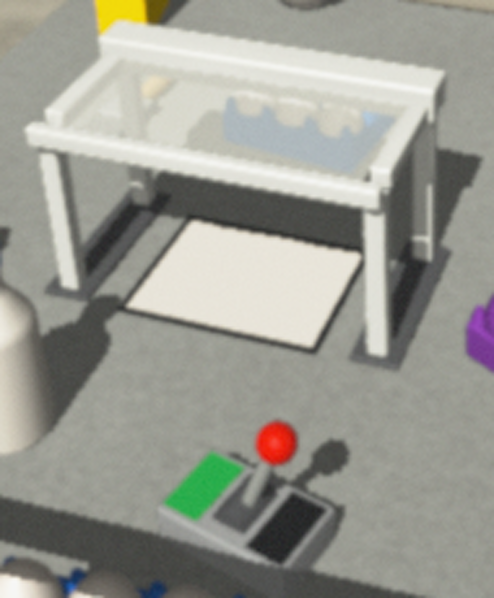

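The tray's four corners are at crop (640,153), (750,170), (733,330) and (615,317). The pad's rear edge runs from (350,185) to (340,375). The switch is thrown to the black side, and the spray bottle and switch both stand behind the lamp. I'll refine the tray and the pad yaw.

```bash
python3 - <<'E'
from h import *
T=cv2.imread("pics/top0.png");S=cv2.imread("pics/side0.png")
b,g,r=[T[...,i].astype(int) for i in range(3)]
m=((b>r+30)&(b>g+15)); m[:165]=0;m[260:]=0;m[:,:280]=0;m[:,350:]=0
p=np.argwhere(m)[:,::-1];print("tray",rect(onz("top",p,.034)),rect(onz("top",p,.017)))
C=np.array([[640,153],[750,170],[733,330],[615,317]])/2.9+[80,130]
print(onz("top",C,.034).round(3).tolist())
c=np.array([[350,185],[340,375]])/2.9+[80,130]
print("pad rear corners from top",onz("top",c,0).round(4).tolist())
hs=cv2.inRange(cv2.cvtColor(S,cv2.COLOR_BGR2HSV),(0,0,185),(180,60,255));p=blob(hs,(195,300,310,358))
print(onz("side",cv2.approxPolyDP(p.reshape(-1,1,2),4,True)[:,0],0).round(3).tolist())
# lamp top bar edge lines, switch box dark patch
for c,z in(([[298,53],[278,425]],.166),([[456,45],[441,432]],.18),([[497,45],[486,432]],.18)):
    P=onz("top",np.array(c)/2.9+[80,130],z);d=P[0]-P[1];print(P.round(3).tolist(),np.degrees(np.arctan2(d[1],d[0])).round(2))
k=cv2.inRange(T,(0,0,0),(45,45,45))
print("box corners top",onz("top",np.array([[100,330],[163,347],[130,460],[65,445]])/2.9+[80,130],.03).round(3).tolist())
E
```

```text
tray (array([596.2, -33.3]), array([ 96.2, 141.5]), 81.9) (array([600.1, -33.7]), array([ 97.7, 143.6]), 81.9)
[[0.672, 0.001, 0.034], [0.657, -0.092, 0.034], [0.52, -0.075, 0.034], [0.532, 0.023, 0.034]]
pad rear corners from top [[0.6553, 0.2497, 0.0], [0.4911, 0.2545, 0.0]]
[[0.654, 0.246, 0.0], [0.497, 0.25, 0.0], [0.495, 0.137, 0.0], [0.649, 0.13, 0.0]]
[[0.712, 0.254, 0.166], [0.434, 0.26, 0.166]] -1.36
[[0.712, 0.135, 0.18], [0.426, 0.142, 0.18]] -1.52
[[0.712, 0.105, 0.18], [0.426, 0.111, 0.18]] -1.21
box corners top [[0.527, 0.443, 0.03], [0.512, 0.392, 0.03], [0.42, 0.414, 0.03], [0.433, 0.467, 0.03]]
```

Tray: (0.596, -0.033), yaw -8.1°. Pad: (0.573, 0.191), yaw -1.5°. Both sizes match the given ones. The plan has two pushes:
1. Push on the tray's +x end to square it onto the lamp axis.
2. Push with tilted fingers from -y, in under the bar.

```bash
cat >> h.py <<'E'
from scipy.spatial.transform import Rotation as Ro
PAD=np.array([.573,.191]);LY=np.radians(-1.5)
def lamp2w(x,y): return PAD+np.array([x*np.cos(LY)-y*np.sin(LY),x*np.sin(LY)+y*np.cos(LY)])
def w2lamp(p):
    d=np.array(p[:2])-PAD;return np.array([d[0]*np.cos(LY)+d[1]*np.sin(LY),-d[0]*np.sin(LY)+d[1]*np.cos(LY)])
def pose(yaw,tilt=0):
    a,T=np.radians([yaw,tilt]);h=np.array([np.cos(a),np.sin(a),0]);u=np.array([0,0,1.])
    z=np.sin(T)*h-np.cos(T)*u;x=np.cos(T)*h+np.sin(T)*u;return np.c_[x,np.cross(z,x),z]
def go(pts,yaw,tilt=0):
    s=state();R=Ro.from_quat(s["tool_rot"]).as_matrix()
    print("w",(np.degrees(Ro.from_matrix(R.T@pose(yaw,tilt)).as_rotvec())).round(2))
    for p in pts: print(np.round(p,3),"t",(R.T@(np.array(p)-s["ee_pos"])*100).round(2))
E
python3 - <<'E'
from h import *
go([[.705,-.036,.25],[.705,-.036,.02]],-1.5)
E
```

```text
w [-0.1   0.02 17.25]
[ 0.705 -0.036  0.25 ] t [ 66.88 -42.36  -1.9 ]
[ 0.705 -0.036  0.02 ] t [ 66.88 -42.32  21.1 ]
```

```bash
python3 -m pendant '[{"tx":3,"ty":-2,"tz":-2,"wz":1,"claw":0.6},{"tx":7,"ty":-4.4,"tz":-2,"wz":3,"claw":0.6},{"tx":10.5,"ty":-6.6,"tz":-2,"wz":5,"claw":0.6},{"tx":14,"ty":-8.9,"tz":-2,"wz":7,"claw":0.6},{"tx":17.5,"ty":-11.1,"tz":-2,"wz":9,"claw":0.6},{"tx":21,"ty":-13.3,"tz":-2,"wz":11,"claw":0.6},{"tx":24.5,"ty":-15.5,"tz":-2,"wz":13,"claw":0.6},{"tx":28,"ty":-17.7,"tz":-2,"wz":15,"claw":0.6},{"tx":31.5,"ty":-20,"tz":-2,"wz":17,"claw":0.6},{"tx":35,"ty":-22.2,"tz":-2,"wz":17.2,"claw":0.6},{"tx":38.5,"ty":-24.4,"tz":-2,"wz":17.2,"claw":0.6},{"tx":42,"ty":-26.6,"tz":-2,"wz":17.2,"claw":0.6},{"tx":45.5,"ty":-28.8,"tz":-2,"wz":17.2,"claw":0.6},{"tx":49,"ty":-31,"tz":-2,"wz":17.2,"claw":0.6},{"tx":52.5,"ty":-33.3,"tz":-2,"wz":17.2,"claw":0.6},{"tx":56,"ty":-35.5,"tz":-2,"wz":17.2,"claw":0.6},{"tx":59.5,"ty":-37.7,"tz":-2,"wz":17.2,"claw":0.6},{"tx":63,"ty":-39.9,"tz":-2,"wz":17.2,"claw":0.6},{"tx":66.9,"ty":-42.3,"tz":-1.9,"wz":17.2,"claw":0.6},{"tx":66.9,"ty":-42.3,"tz":-1.9,"wz":17.2,"claw":0.6}]'
python3 -c "
from h import *
go([[.705,-.036,.25],[.705,-.036,.02]],-1.5);print(state()['joints'])"
```

```text
w [-0.1   0.02 17.25]
[ 0.705 -0.036  0.25 ] t [ 66.88 -42.36  -1.9 ]
[ 0.705 -0.036  0.02 ] t [ 66.88 -42.32  21.1 ]
[ 1.31008162  0.32178658 -0.07007847  1.45156326  0.0225614   1.37080703
 -0.05689166]invalid input
```

```bash
python3 -m pendant '[{"tx":3.0,"ty":-2.0,"tz":-2.0,"wz":1.0,"claw":0.6},{"tx":7.0,"ty":-4.4,"tz":-2.0,"wz":3.0,"claw":0.6}]'; echo; python3 -m pendant '[{"tx":0,"ty":0,"tz":0,"wx":0,"wy":0,"wz":0,"claw":0.6}]'
```

```text
time: 0.18
ee_pos: [0.1762, -0.6253, 0.2306]
tool_rot: [0.991, 0.137, -0.0, -0.001]
force: [0.2, -0.4, -0.3]
opening: 0.0754
grasp_force: 0.0invalid input
```

All six axes have to be present in every row.

```bash
python3 -m pendant '[{"tx":3,"ty":-2,"tz":-2,"wx":0,"wy":0,"wz":1,"claw":0.6},{"tx":7,"ty":-4.4,"tz":-2,"wx":0,"wy":0,"wz":3,"claw":0.6},{"tx":10.5,"ty":-6.6,"tz":-2,"wx":0,"wy":0,"wz":5,"claw":0.6},{"tx":14,"ty":-8.9,"tz":-2,"wx":0,"wy":0,"wz":7,"claw":0.6},{"tx":17.5,"ty":-11.1,"tz":-2,"wx":0,"wy":0,"wz":9,"claw":0.6},{"tx":21,"ty":-13.3,"tz":-2,"wx":0,"wy":0,"wz":11,"claw":0.6},{"tx":24.5,"ty":-15.5,"tz":-2,"wx":0,"wy":0,"wz":13,"claw":0.6},{"tx":28,"ty":-17.7,"tz":-2,"wx":0,"wy":0,"wz":15,"claw":0.6},{"tx":31.5,"ty":-20,"tz":-2,"wx":0,"wy":0,"wz":17,"claw":0.6},{"tx":35,"ty":-22.2,"tz":-2,"wx":0,"wy":0,"wz":17.2,"claw":0.6},{"tx":38.5,"ty":-24.4,"tz":-2,"wx":0,"wy":0,"wz":17.2,"claw":0.6},{"tx":42,"ty":-26.6,"tz":-2,"wx":0,"wy":0,"wz":17.2,"claw":0.6},{"tx":45.5,"ty":-28.8,"tz":-2,"wx":0,"wy":0,"wz":17.2,"claw":0.6},{"tx":49,"ty":-31,"tz":-2,"wx":0,"wy":0,"wz":17.2,"claw":0.6},{"tx":52.5,"ty":-33.3,"tz":-2,"wx":0,"wy":0,"wz":17.2,"claw":0.6},{"tx":56,"ty":-35.5,"tz":-2,"wx":0,"wy":0,"wz":17.2,"claw":0.6},{"tx":59.5,"ty":-37.7,"tz":-2,"wx":0,"wy":0,"wz":17.2,"claw":0.6},{"tx":63,"ty":-39.9,"tz":-2,"wx":0,"wy":0,"wz":17.2,"claw":0.6},{"tx":66.9,"ty":-42.3,"tz":-1.9,"wx":0,"wy":0,"wz":17.2,"claw":0.6},{"tx":66.9,"ty":-42.3,"tz":-1.9,"wx":0,"wy":0,"wz":17.2,"claw":0.6}]'
python3 -c "
from h import *
go([[.705,-.036,.25],[.705,-.036,.02]],-1.5);print(state()['joints'])"
```

```text
time: 1.85
ee_pos: [0.7079, -0.0271, 0.2482]
tool_rot: [1.0, -0.008, -0.0, -0.004]
force: [-2.0, 1.6, -0.4]
opening: 0.0512
grasp_force: 0.0
w [-0.4   0.04  0.62]
[ 0.705 -0.036  0.25 ] t [-0.28  0.89 -0.19]
[ 0.705 -0.036  0.02 ] t [-0.26  1.05 22.81]
[ 0.34571598  0.48846279 -0.51049059  1.24103623  0.22545615  1.46872912
 -1.72303087]
```

```bash
python3 -m pendant '[{"tx":0,"ty":0,"tz":0,"wx":0,"wy":0,"wz":0,"claw":0.6},{"tx":0,"ty":0,"tz":3,"wx":0,"wy":0,"wz":0,"claw":0.6},{"tx":0,"ty":0,"tz":6,"wx":0,"wy":0,"wz":0,"claw":0.6},{"tx":0,"ty":0,"tz":9,"wx":0,"wy":0,"wz":0,"claw":0.6},{"tx":0,"ty":0,"tz":12,"wx":0,"wy":0,"wz":0,"claw":0.6},{"tx":0,"ty":0,"tz":15,"wx":0,"wy":0,"wz":0,"claw":0.6},{"tx":0,"ty":0,"tz":18,"wx":0,"wy":0,"wz":0,"claw":0.6},{"tx":0,"ty":0,"tz":20.5,"wx":0,"wy":0,"wz":0,"claw":0.6},{"tx":0,"ty":0,"tz":22,"wx":0,"wy":0,"wz":0,"claw":0.6},{"tx":0,"ty":0,"tz":23,"wx":0,"wy":0,"wz":0,"claw":0.6},{"tx":0,"ty":0,"tz":23,"wx":0,"wy":0,"wz":0,"claw":0.6},{"tx":0,"ty":0,"tz":23,"wx":0,"wy":0,"wz":0,"claw":0.6}]'
python3 -c "
from h import *
e=state()['ee_pos'];l=w2lamp(e);print(l)
go([list(lamp2w(.081,l[1]))+[.02]],-1.5)"
```

```text
time: 2.85
ee_pos: [0.7059, -0.0377, 0.0211]
tool_rot: [1.0, -0.013, 0.0, 0.0]
force: [-0.9, -0.0, -0.6]
opening: 0.0513
grasp_force: 0.0
[ 0.138809   -0.22512525]
w [ 0.02 -0.05  0.  ]
[ 0.648 -0.036  0.02 ] t [-5.78 -0.    0.11]
```

```bash
python3 -m pendant '[{"tx":-0.4,"ty":0,"tz":0,"wx":0,"wy":0,"wz":0,"claw":0.6},{"tx":-0.8,"ty":0,"tz":0,"wx":0,"wy":0,"wz":0,"claw":0.6},{"tx":-1.2,"ty":0,"tz":0,"wx":0,"wy":0,"wz":0,"claw":0.6},{"tx":-1.6,"ty":0,"tz":0,"wx":0,"wy":0,"wz":0,"claw":0.6},{"tx":-2,"ty":0,"tz":0,"wx":0,"wy":0,"wz":0,"claw":0.6},{"tx":-2.4,"ty":0,"tz":0,"wx":0,"wy":0,"wz":0,"claw":0.6},{"tx":-2.8,"ty":0,"tz":0,"wx":0,"wy":0,"wz":0,"claw":0.6},{"tx":-3.2,"ty":0,"tz":0,"wx":0,"wy":0,"wz":0,"claw":0.6},{"tx":-3.6,"ty":0,"tz":0,"wx":0,"wy":0,"wz":0,"claw":0.6},{"tx":-4,"ty":0,"tz":0,"wx":0,"wy":0,"wz":0,"claw":0.6},{"tx":-4.4,"ty":0,"tz":0,"wx":0,"wy":0,"wz":0,"claw":0.6},{"tx":-4.8,"ty":0,"tz":0,"wx":0,"wy":0,"wz":0,"claw":0.6},{"tx":-5.1,"ty":0,"tz":0,"wx":0,"wy":0,"wz":0,"claw":0.6},{"tx":-5.4,"ty":0,"tz":0,"wx":0,"wy":0,"wz":0,"claw":0.6},{"tx":-5.6,"ty":0,"tz":0,"wx":0,"wy":0,"wz":0,"claw":0.6},{"tx":-5.6,"ty":0,"tz":0,"wx":0,"wy":0,"wz":0,"claw":0.6},{"tx":-4.5,"ty":0,"tz":0,"wx":0,"wy":0,"wz":0,"claw":0.6},{"tx":-3,"ty":0,"tz":0,"wx":0,"wy":0,"wz":0,"claw":0.6},{"tx":-2,"ty":0,"tz":-1,"wx":0,"wy":0,"wz":0,"claw":0.6},{"tx":-2,"ty":0,"tz":-5,"wx":0,"wy":0,"wz":0,"claw":0.6}]'
python3 - <<'E'
from h import *
T=read_camera("top");cv2.imwrite("pics/t1.png",T);cv2.imwrite("pics/a1.png",cv2.resize(T[130:300,80:350],None,fx=2.9,fy=2.9,interpolation=2))
# tilted approach behind the tray
p=lamp2w(0,-.36)
go([[*p,.25],[*p,.02]],88.5,35)
E
```

```text
time: 4.52
ee_pos: [0.6806, -0.0372, 0.0624]
tool_rot: [1.0, -0.013, -0.008, -0.0]
force: [-1.0, -1.4, -0.6]
opening: 0.0511
grasp_force: 0.0
w [ 27.49  27.34 -86.87]
[ 0.564 -0.169  0.25 ] t [-11.97  13.53 -17.48]
[ 0.564 -0.169  0.02 ] t [-12.02  13.53   5.52]
```

View pics/a1.png

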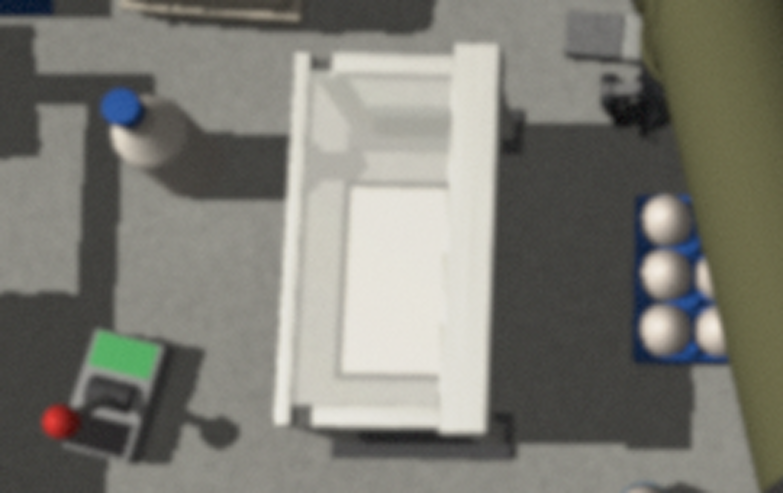

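The tray is squared. Its lamp-side edge runs from crop (635,195) to (635,362), and the arm hides the rest. The lamp hasn't moved.

```bash
python3 - <<'E'
from h import *
P=onz("top",np.array([[635,195],[635,362]])/2.9+[80,130],.034);d=P[0]-P[1]
print(P.round(4).tolist(),np.linalg.norm(d),np.degrees(np.arctan2(d[1],d[0])),[w2lamp(p) for p in P])
E
```

```text
[[0.6358, 0.0053, 0.034], [0.4947, 0.0066, 0.034]] 0.14114342531361754 -0.5200559786978645 [array([ 0.06764206, -0.18400954]), array([-0.07348073, -0.18642343])]
```

```bash
python3 -m pendant '[{"tx":0,"ty":0,"tz":-4,"wx":0,"wy":0,"wz":0,"claw":0.7},{"tx":0,"ty":0,"tz":-8,"wx":0,"wy":0,"wz":0,"claw":0.7},{"tx":0,"ty":0,"tz":-12,"wx":0,"wy":0,"wz":0,"claw":0.7},{"tx":0,"ty":0,"tz":-16,"wx":0,"wy":0,"wz":0,"claw":0.7},{"tx":0,"ty":0,"tz":-19,"wx":0,"wy":0,"wz":0,"claw":0.7},{"tx":0,"ty":0,"tz":-19,"wx":0,"wy":0,"wz":0,"claw":0.7}]'
python3 -c "
from h import *
p=lamp2w(-.003,-.315)
go([[*p,.25],[*p,.012]],88.5,35);print(state()['joints'])"
```

```text
time: 5.07
ee_pos: [0.6879, -0.0362, 0.2685]
tool_rot: [1.0, -0.013, 0.005, 0.0]
force: [1.0, 1.8, 1.3]
opening: 0.0596
grasp_force: 0.0
w [ 27.89  26.97 -86.71]
[ 0.562 -0.124  0.25 ] t [-12.4    9.08   1.73]
[ 0.562 -0.124  0.012] t [-12.66   9.07  25.52]
[ 0.37609773  0.42936364 -0.51716146  1.28024233  0.21033257  1.47396098
 -1.71603438]
```

```bash
python3 -m pendant '[{"tx":-1,"ty":0.7,"tz":0,"wx":2,"wy":1.9,"wz":-6.2,"claw":0.7},{"tx":-2,"ty":1.4,"tz":0,"wx":4,"wy":3.8,"wz":-12.4,"claw":0.7},{"tx":-3,"ty":2.1,"tz":0,"wx":6,"wy":5.8,"wz":-18.6,"claw":0.7},{"tx":-4,"ty":2.8,"tz":0,"wx":8,"wy":7.7,"wz":-24.8,"claw":0.7},{"tx":-5,"ty":3.5,"tz":0,"wx":10,"wy":9.6,"wz":-31,"claw":0.7},{"tx":-6,"ty":4.2,"tz":0,"wx":12,"wy":11.6,"wz":-37.2,"claw":0.7},{"tx":-7,"ty":4.9,"tz":0,"wx":14,"wy":13.5,"wz":-43.4,"claw":0.7},{"tx":-8,"ty":5.6,"tz":0,"wx":16,"wy":15.4,"wz":-49.6,"claw":0.7},{"tx":-9,"ty":6.3,"tz":0.5,"wx":18,"wy":17.3,"wz":-55.8,"claw":0.7},{"tx":-10,"ty":7,"tz":0.5,"wx":20,"wy":19.3,"wz":-62,"claw":0.7},{"tx":-11,"ty":7.7,"tz":1,"wx":22,"wy":21.2,"wz":-68.2,"claw":0.7},{"tx":-12,"ty":8.4,"tz":1.5,"wx":24,"wy":23.1,"wz":-74.4,"claw":0.7},{"tx":-12.4,"ty":9.1,"tz":1.7,"wx":26,"wy":25,"wz":-80.6,"claw":0.7},{"tx":-12.4,"ty":9.1,"tz":1.7,"wx":27.9,"wy":27,"wz":-86.7,"claw":0.7},{"tx":-12.4,"ty":9.1,"tz":1.7,"wx":27.9,"wy":27,"wz":-86.7,"claw":0.7},{"tx":-12.4,"ty":9.1,"tz":1.7,"wx":27.9,"wy":27,"wz":-86.7,"claw":0.7},{"tx":-12.4,"ty":9.1,"tz":1.7,"wx":27.9,"wy":27,"wz":-86.7,"claw":0.7}]'
python3 -c "
from h import *
p=lamp2w(-.003,-.315)
go([[*p,.25],[*p,.1],[*p,.012],[*lamp2w(-.003,-.07),.012]],88.5,35);print(state()['joints'])"
```

```text
time: 6.48
ee_pos: [0.559, -0.1233, 0.2433]
tool_rot: [0.685, 0.664, 0.212, -0.214]
force: [-0.4, -0.2, 0.6]
opening: 0.0598
grasp_force: 0.0
w [-0.53 -0.06 -0.44]
[ 0.562 -0.124  0.25 ] t [ 0.35  0.27 -0.58]
[ 0.562 -0.124  0.1  ] t [-8.27  0.45 11.7 ]
[ 0.562 -0.124  0.012] t [-13.32   0.55  18.9 ]
[0.568 0.121 0.012] t [ 6.73  0.53 32.98]
[ 1.06590959  0.44461223 -0.75627979  1.50682421 -0.27807013  1.51015915
  0.34441711]
```

```bash
python3 -m pendant '[{"tx":-2.1,"ty":0,"tz":3,"wx":0,"wy":0,"wz":0,"claw":0.7},{"tx":-4.2,"ty":0,"tz":6,"wx":0,"wy":0,"wz":0,"claw":0.7},{"tx":-6.3,"ty":0.1,"tz":9,"wx":0,"wy":0,"wz":0,"claw":0.7},{"tx":-8.4,"ty":0.2,"tz":12,"wx":0,"wy":0,"wz":0,"claw":0.7},{"tx":-10,"ty":0.3,"tz":14.3,"wx":0,"wy":0,"wz":0,"claw":0.7},{"tx":-11.5,"ty":0.4,"tz":16.4,"wx":0,"wy":0,"wz":0,"claw":0.7},{"tx":-12.7,"ty":0.4,"tz":18,"wx":0,"wy":0,"wz":0,"claw":0.7},{"tx":-13.2,"ty":0.4,"tz":18.8,"wx":0,"wy":0,"wz":0,"claw":0.7},{"tx":-13.2,"ty":0.4,"tz":18.8,"wx":0,"wy":0,"wz":0,"claw":0.7},{"tx":-13.2,"ty":0.4,"tz":18.8,"wx":0,"wy":0,"wz":0,"claw":0.7}]'
python3 -c "
from h import *
print(w2lamp(state()['ee_pos']))
go([[*lamp2w(-.003,y),.012] for y in(-.315,-.25,-.15,-.07)],88.5,35)
cv2.imwrite('pics/s2.png',read_camera('side'))"
```

```text
time: 7.32
ee_pos: [0.5612, -0.1238, 0.0146]
tool_rot: [0.684, 0.664, 0.212, -0.214]
force: [0.7, 0.5, 0.1]
opening: 0.0599
grasp_force: 0.0
[-0.00358403 -0.31495273]
w [-0.49 -0.05 -0.32]
[ 0.562 -0.124  0.012] t [-0.15  0.06  0.21]
[ 0.563 -0.059  0.012] t [5.17 0.06 3.94]
[0.566 0.041 0.012] t [13.35  0.07  9.69]
[0.568 0.121 0.012] t [19.9   0.07 14.28]
```

View pics/s2.png

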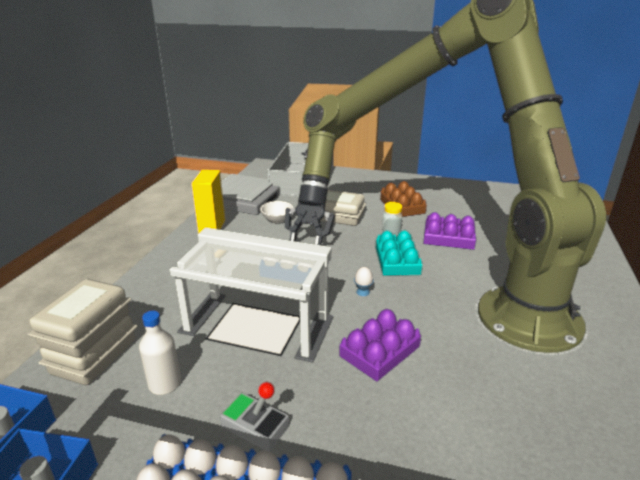

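The side view shows the tilted gripper at (310,215) behind the tray, clear of the bar and the bystanders. Now pushing.

```bash
python3 -m pendant '[{"tx":0.5,"ty":0,"tz":0.5,"wx":0,"wy":0,"wz":0,"claw":0.7},{"tx":1.2,"ty":0,"tz":1,"wx":0,"wy":0,"wz":0,"claw":0.7},{"tx":1.9,"ty":0,"tz":1.5,"wx":0,"wy":0,"wz":0,"claw":0.7},{"tx":2.6,"ty":0,"tz":2.1,"wx":0,"wy":0,"wz":0,"claw":0.7},{"tx":3.4,"ty":0,"tz":2.7,"wx":0,"wy":0,"wz":0,"claw":0.7},{"tx":4.2,"ty":0,"tz":3.2,"wx":0,"wy":0,"wz":0,"claw":0.7},{"tx":5,"ty":0,"tz":3.8,"wx":0,"wy":0,"wz":0,"claw":0.7},{"tx":5.8,"ty":0,"tz":4.4,"wx":0,"wy":0,"wz":0,"claw":0.7},{"tx":6.6,"ty":0,"tz":4.9,"wx":0,"wy":0,"wz":0,"claw":0.7},{"tx":7.4,"ty":0,"tz":5.5,"wx":0,"wy":0,"wz":0,"claw":0.7},{"tx":8.2,"ty":0,"tz":6.1,"wx":0,"wy":0,"wz":0,"claw":0.7},{"tx":9,"ty":0,"tz":6.6,"wx":0,"wy":0,"wz":0,"claw":0.7},{"tx":9.8,"ty":0,"tz":7.2,"wx":0,"wy":0,"wz":0,"claw":0.7},{"tx":10.6,"ty":0,"tz":7.7,"wx":0,"wy":0,"wz":0,"claw":0.7},{"tx":11.4,"ty":0,"tz":8.3,"wx":0,"wy":0,"wz":0,"claw":0.7},{"tx":12.2,"ty":0,"tz":8.9,"wx":0,"wy":0,"wz":0,"claw":0.7},{"tx":12.9,"ty":0,"tz":9.4,"wx":0,"wy":0,"wz":0,"claw":0.7},{"tx":13.3,"ty":0,"tz":9.6,"wx":0,"wy":0,"wz":0,"claw":0.7},{"tx":13.3,"ty":0,"tz":9.6,"wx":0,"wy":0,"wz":0,"claw":0.7}]'
python3 - <<'E'
from h import *
print(w2lamp(state()['ee_pos']))
go([[*lamp2w(-.003,y),.012] for y in(-.15,-.10,-.065)],88.5,35)
T=read_camera("top");S=read_camera("side");cv2.imwrite("pics/t3.png",T);cv2.imwrite("pics/s3.png",S)
a=cv2.resize(T[140:290,170:340],None,fx=2.3,fy=2.3,interpolation=2);b=cv2.resize(S[220:370,160:340],None,fx=2.2,fy=2.3,interpolation=2)
cv2.imwrite("pics/c3.png",np.hstack([a,b]))
E
```

```text
time: 8.95
ee_pos: [0.5644, 0.0419, 0.0116]
tool_rot: [0.683, 0.665, 0.212, -0.215]
force: [-0.5, 0.6, 0.0]
opening: 0.0601
grasp_force: 0.0
[-0.00470952 -0.14929966]
w [-0.61 -0.14 -0.24]
[0.566 0.041 0.012] t [-0.03  0.17 -0.07]
[0.567 0.091 0.012] t [4.06 0.18 2.8 ]
[0.568 0.126 0.012] t [6.92 0.19 4.82]
```

View pics/c3.png

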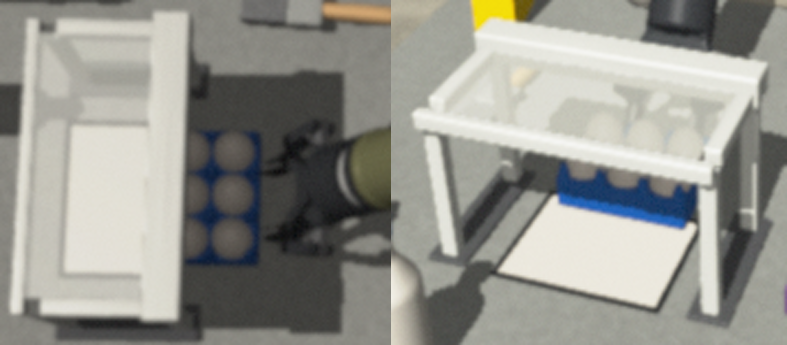

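The tray is half under the bar. Its rear edge runs from (260,131) to (259,264) in the left crop, and its front bottom edge from (559,203) to (687,226) in the right.

```bash
python3 - <<'E'
from h import *
P=onz("top",np.array([[260,131],[259,264]])/2.3+[170,140],.034)
S=cv2.imread("pics/s3.png");m=cv2.inRange(cv2.cvtColor(S,cv2.COLOR_BGR2HSV),(105,130,70),(125,255,255))
c=blob(m,(220,270,310,330));L=c[np.argmin(c[:,0])];bot=np.array([[x,c[c[:,0]==x][:,1].max()] for x in range(c[:,0].min()+3,c[:,0].max()-3)])
k=np.polyfit(bot[:,0],bot[:,1],1);e=np.array([[c[:,0].min(),np.polyval(k,c[:,0].min())],[c[:,0].max(),np.polyval(k,c[:,0].max())]])
Q=onz("side",e+[[0,.5],[0,.5]],0)
for A in(P,Q):
    l=np.array([w2lamp(p) for p in A])*1000;d=l[1]-l[0];print(l.round(1).tolist(),"len",np.linalg.norm(d).round(1),"yaw",np.degrees(np.arctan(d[1]/d[0])).round(2))
E
```

```text
[[67.6, -145.4], [-74.0, -147.5]] len 141.6 yaw 0.85
[[69.0, -50.8], [-78.0, -52.1]] len 147.0 yaw 0.48
```

```bash
python3 -m pendant '[{"tx":0.5,"ty":0,"tz":0.3,"wx":0,"wy":0,"wz":0,"claw":0.7},{"tx":1,"ty":0,"tz":0.7,"wx":0,"wy":0,"wz":0,"claw":0.7},{"tx":1.6,"ty":0.1,"tz":1.1,"wx":0,"wy":0,"wz":0,"claw":0.7},{"tx":2.2,"ty":0.1,"tz":1.5,"wx":0,"wy":0,"wz":0,"claw":0.7},{"tx":2.8,"ty":0.1,"tz":1.9,"wx":0,"wy":0,"wz":0,"claw":0.7},{"tx":3.4,"ty":0.2,"tz":2.3,"wx":0,"wy":0,"wz":0,"claw":0.7},{"tx":4,"ty":0.2,"tz":2.7,"wx":0,"wy":0,"wz":0,"claw":0.7},{"tx":4.6,"ty":0.2,"tz":3.2,"wx":0,"wy":0,"wz":0,"claw":0.7},{"tx":5.2,"ty":0.3,"tz":3.6,"wx":0,"wy":0,"wz":0,"claw":0.7},{"tx":5.8,"ty":0.3,"tz":4,"wx":0,"wy":0,"wz":0,"claw":0.7},{"tx":6.3,"ty":0.3,"tz":4.4,"wx":0,"wy":0,"wz":0,"claw":0.7},{"tx":6.8,"ty":0.3,"tz":4.7,"wx":0,"wy":0,"wz":0,"claw":0.7},{"tx":7.1,"ty":0.3,"tz":4.9,"wx":0,"wy":0,"wz":0,"claw":0.7},{"tx":7.3,"ty":0.3,"tz":5.1,"wx":0,"wy":0,"wz":0,"claw":0.7},{"tx":7.3,"ty":0.3,"tz":5.1,"wx":0,"wy":0,"wz":0,"claw":0.7}]'
cat > chk.py <<'E'
from h import *
import sys
S=read_camera("side");T=read_camera("top");n=sys.argv[1];cv2.imwrite(f"pics/s{n}.png",S);cv2.imwrite(f"pics/t{n}.png",T)
m=cv2.inRange(cv2.cvtColor(S,cv2.COLOR_BGR2HSV),(105,130,70),(125,255,255))
c=blob(m,(195,270,310,370));bot=np.array([[x,c[c[:,0]==x][:,1].max()] for x in range(c[:,0].min()+3,c[:,0].max()-3)])
k=np.polyfit(bot[:,0],bot[:,1],1);e=np.array([[x,np.polyval(k,x)+.5] for x in(c[:,0].min(),c[:,0].max())])
l=np.array([w2lamp(p) for p in onz("side",e,0)])*1000;d=l[1]-l[0];print("front edge",l.round(1).tolist(),np.linalg.norm(d).round(1),"yaw",np.degrees(np.arctan(d[1]/d[0])).round(2))
print("tcp",w2lamp(state()["ee_pos"])*1000)
a=cv2.resize(T[140:290,170:340],None,fx=2.3,fy=2.3,interpolation=2);b=cv2.resize(S[220:370,160:340],None,fx=2.2,fy=2.3,interpolation=2)
cv2.imwrite(f"pics/c{n}.png",np.hstack([a,b]))
E
python3 chk.py 4
```

```text
time: 10.3
ee_pos: [0.5703, 0.1294, 0.0117]
tool_rot: [0.684, 0.664, 0.212, -0.214]
force: [0.5, -0.1, 0.6]
opening: 0.0596
grasp_force: 0.0
front edge [[67.8, 48.6], [-89.1, 11.4]] 161.3 yaw 13.32
tcp [ -1.17365146 -62.09230831]
```

View pics/c4.png

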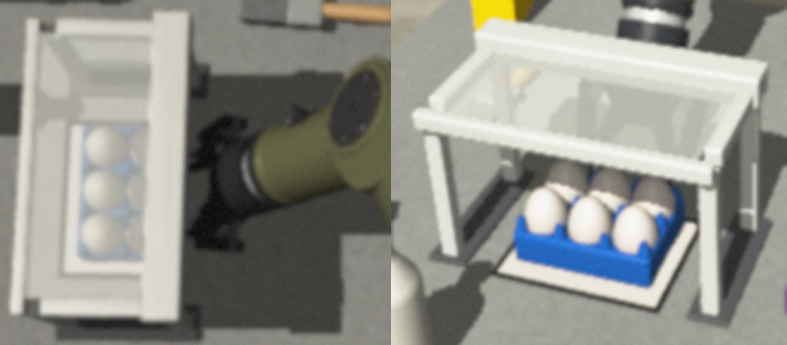

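The tray is on the pad, a bit short of centre. Its front bottom corners are at crop (518,257) and (650,284).

```bash
python3 - <<'E'
from h import *
l=[w2lamp(p)*1000 for p in onz("side",(np.array([[518,258],[650,285]])-[391,0])/[2.2,2.3]+[160,220],0)];print(l)
l=[w2lamp(p)*1000 for p in onz("top",np.array([[78,128],[77,260]])/[2.3,2.3]+[170,140],0.03)];print(l)
go([[*lamp2w(-.001,y),.012] for y in(-.052,)],88.5,35)
E
```

```text
[array([69.3190004 , 37.91525001]), array([-66.38394807,  35.13497326])]
[array([68.27427959, 46.10132067]), array([-72.02948349,  40.54634676])]
w [-0.52 -0.1  -0.34]
[0.571 0.139 0.012] t [0.85 0.02 0.55]
```

```bash
python3 -m pendant '[{"tx":0.2,"ty":0,"tz":0.1,"wx":-0.3,"wy":0,"wz":0.3,"claw":0.7},{"tx":0.4,"ty":0,"tz":0.3,"wx":-0.6,"wy":0,"wz":0.7,"claw":0.7},{"tx":0.6,"ty":0,"tz":0.4,"wx":-0.7,"wy":0,"wz":0.9,"claw":0.7},{"tx":0.8,"ty":0,"tz":0.5,"wx":-0.7,"wy":0,"wz":0.9,"claw":0.7},{"tx":0.85,"ty":0,"tz":0.55,"wx":-0.7,"wy":0,"wz":0.9,"claw":0.7},{"tx":0.85,"ty":0,"tz":0.55,"wx":-0.7,"wy":0,"wz":0.9,"claw":0.7},{"tx":0.85,"ty":0,"tz":0.55,"wx":-0.7,"wy":0,"wz":0.9,"claw":0.7}]'
python3 chk.py 5
```

```text
time: 10.98
ee_pos: [0.5705, 0.1391, 0.012]
tool_rot: [0.69, 0.658, 0.215, -0.212]
force: [-0.3, -0.9, -0.2]
opening: 0.0598
grasp_force: 0.2
front edge [[69.8, 58.2], [-89.6, 19.0]] 164.2 yaw 13.83
tcp [ -1.1074778  -52.03457246]
```

View pics/c5.png

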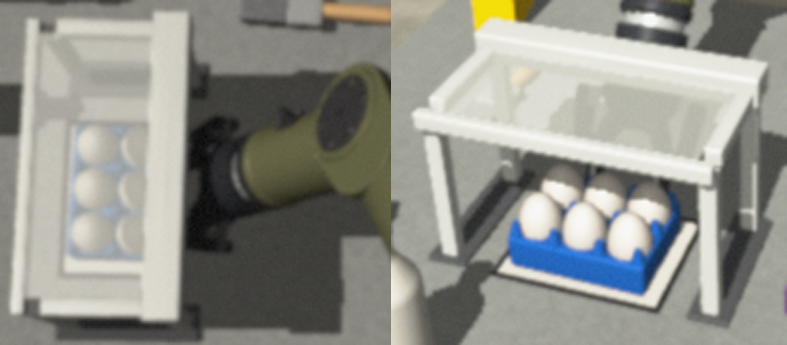

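The tray is on the pad with front corners at (510,264) and (643,292), and white margin shows all round. I'll back out and work out the switch moves.

```bash
python3 -m pendant '[{"tx":-1,"ty":0,"tz":-0.7,"wx":0,"wy":0,"wz":0,"claw":0.7},{"tx":-2.5,"ty":0,"tz":-1.8,"wx":0,"wy":0,"wz":0,"claw":0.7},{"tx":-5,"ty":0,"tz":-3.5,"wx":0,"wy":0,"wz":0,"claw":0.5},{"tx":-7.5,"ty":0,"tz":-5.2,"wx":0,"wy":0,"wz":0,"claw":0.3},{"tx":-10,"ty":0,"tz":-7,"wx":0,"wy":0,"wz":0,"claw":0},{"tx":-10,"ty":0,"tz":-10,"wx":0,"wy":0,"wz":0,"claw":0},{"tx":-9,"ty":0,"tz":-14,"wx":0,"wy":0,"wz":0,"claw":0},{"tx":-8,"ty":0,"tz":-18,"wx":0,"wy":0,"wz":0,"claw":0},{"tx":-6,"ty":0,"tz":-21.5,"wx":0,"wy":0,"wz":0,"claw":0},{"tx":-3.5,"ty":0,"tz":-24.5,"wx":0,"wy":0,"wz":0,"claw":0},{"tx":-1,"ty":0,"tz":-27.5,"wx":0,"wy":0,"wz":0,"claw":0},{"tx":1,"ty":0,"tz":-31,"wx":0,"wy":0,"wz":0,"claw":0},{"tx":3.5,"ty":0,"tz":-34,"wx":0,"wy":0,"wz":0,"claw":0},{"tx":3.5,"ty":0,"tz":-34,"wx":0,"wy":0,"wz":0,"claw":0},{"tx":3.5,"ty":0,"tz":-34,"wx":0,"wy":0,"wz":0,"claw":0}]'
python3 - <<'E'
from h import *
l=[w2lamp(p)*1000 for p in onz("side",(np.array([[510,264],[643,292]])-[391,0])/[2.2,2.3]+[160,220],0)];print(l)
go([[.43,.1,.33],[.39,.3,.33],[.403,.452,.25],[.403,.452,.085]],75,0)
E
```

```text
time: 12.33
ee_pos: [0.5669, -0.0285, 0.3128]
tool_rot: [0.69, 0.658, 0.215, -0.209]
force: [-0.4, 0.3, -0.3]
opening: 0.0001
grasp_force: 0.0
[array([72.76928742, 47.71155449]), array([-63.47988019,  45.59335401])]
w [ -4.02 -34.75  11.89]
[0.43 0.1  0.33] t [ 10.95 -14.27   5.63]
[0.39 0.3  0.33] t [ 27.17 -19.19  16.98]
[0.403 0.452 0.25 ] t [ 35.09 -18.56  32.26]
[0.403 0.452 0.085] t [ 25.65 -18.48  45.79]
```

```bash
python3 -m pendant '[{"tx":2,"ty":-3,"tz":1,"wx":-0.8,"wy":-7,"wz":2.4,"claw":0},{"tx":4.5,"ty":-6,"tz":2.3,"wx":-1.6,"wy":-14,"wz":4.8,"claw":0},{"tx":6.8,"ty":-9,"tz":3.5,"wx":-2.4,"wy":-21,"wz":7.2,"claw":0},{"tx":9,"ty":-12,"tz":4.6,"wx":-3.2,"wy":-28,"wz":9.6,"claw":0},{"tx":11,"ty":-14.2,"tz":5.6,"wx":-4,"wy":-34.7,"wz":11.9,"claw":0},{"tx":14.3,"ty":-15.2,"tz":7.9,"wx":-4,"wy":-34.7,"wz":11.9,"claw":0},{"tx":17.5,"ty":-16.2,"tz":10.2,"wx":-4,"wy":-34.7,"wz":11.9,"claw":0},{"tx":20.7,"ty":-17.2,"tz":12.5,"wx":-4,"wy":-34.7,"wz":11.9,"claw":0},{"tx":24,"ty":-18.2,"tz":14.7,"wx":-4,"wy":-34.7,"wz":11.9,"claw":0},{"tx":27.2,"ty":-19.2,"tz":17,"wx":-4,"wy":-34.7,"wz":11.9,"claw":0},{"tx":29,"ty":-19,"tz":20.5,"wx":-4,"wy":-34.7,"wz":11.9,"claw":0},{"tx":31,"ty":-18.9,"tz":24,"wx":-4,"wy":-34.7,"wz":11.9,"claw":0},{"tx":33,"ty":-18.7,"tz":28,"wx":-4,"wy":-34.7,"wz":11.9,"claw":0},{"tx":35.1,"ty":-18.6,"tz":32.2,"wx":-4,"wy":-34.7,"wz":11.9,"claw":0},{"tx":35.1,"ty":-18.6,"tz":32.2,"wx":-4,"wy":-34.7,"wz":11.9,"claw":0},{"tx":35.1,"ty":-18.6,"tz":32.2,"wx":-4,"wy":-34.7,"wz":11.9,"claw":0},{"tx":35.1,"ty":-18.6,"tz":32.2,"wx":-4,"wy":-34.7,"wz":11.9,"claw":0},{"tx":35.1,"ty":-18.6,"tz":32.2,"wx":-4,"wy":-34.7,"wz":11.9,"claw":0}]'
python3 - <<'E'
from h import *
go([[.403,.452,.085]],75,0)
hg=np.array([.481,.431]);u=np.array([np.cos(np.radians(-15)),np.sin(np.radians(-15))])
go([[*(hg+u*x),.085] for x in(-.081,.012)],75,0)
E
```

```text
time: 13.83
ee_pos: [0.4002, 0.4521, 0.2482]
tool_rot: [0.793, 0.61, -0.003, -0.003]
force: [-0.0, 0.1, -0.2]
opening: 0.0001
grasp_force: 0.0
w [-0.49  0.05  0.14]
[0.403 0.452 0.085] t [ 0.08  0.41 16.32]
w [-0.49  0.05  0.14]
[0.403 0.452 0.085] t [ 0.07  0.39 16.32]
[0.493 0.428 0.085] t [ 0.04  9.69 16.24]
```

```bash
python3 -m pendant '[{"tx":0,"ty":0,"tz":3.5,"wx":0,"wy":0,"wz":0,"claw":0},{"tx":0,"ty":0,"tz":7,"wx":0,"wy":0,"wz":0,"claw":0},{"tx":0,"ty":0,"tz":10.5,"wx":0,"wy":0,"wz":0,"claw":0},{"tx":0,"ty":0,"tz":13.5,"wx":0,"wy":0,"wz":0,"claw":0},{"tx":0,"ty":0,"tz":15.5,"wx":0,"wy":0,"wz":0,"claw":0},{"tx":0,"ty":0,"tz":16.2,"wx":0,"wy":0,"wz":0,"claw":0},{"tx":0,"ty":0,"tz":16.2,"wx":0,"wy":0,"wz":0,"claw":0}]'
python3 - <<'E'
from h import *
S=read_camera("side");T=read_camera("top")
a=cv2.resize(T[190:340,60:210],None,fx=2.6,fy=2.6,interpolation=2);b=cv2.resize(S[310:460,190:340],None,fx=2.6,fy=2.6,interpolation=2)
cv2.imwrite("pics/c6.png",np.hstack([a,b]))
E
```

```text
time: 14.42
ee_pos: [0.4013, 0.4502, 0.0871]
tool_rot: [0.794, 0.608, -0.002, -0.002]
force: [1.2, -0.1, 0.8]
opening: -0.0
grasp_force: 0.0
```

View pics/c6.png

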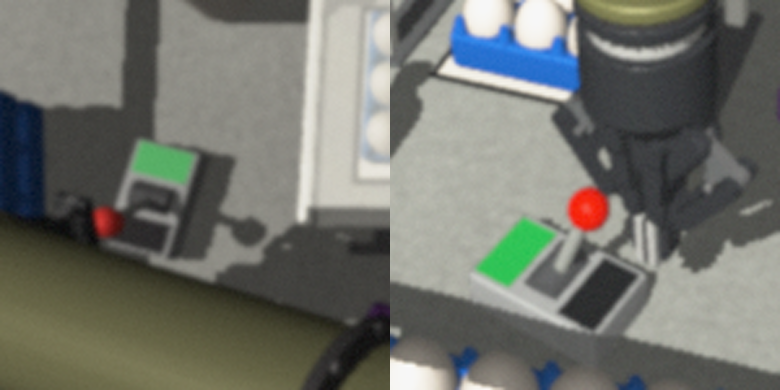

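The fingertips stand on the black side at crop (650,235), in line with the ball at (588,208). Now throwing the lever.

```bash
python3 -m pendant '[{"tx":0,"ty":0.6,"tz":0,"wx":0,"wy":0,"wz":0,"claw":0},{"tx":0,"ty":1.2,"tz":0,"wx":0,"wy":0,"wz":0,"claw":0},{"tx":0,"ty":1.8,"tz":0,"wx":0,"wy":0,"wz":0,"claw":0},{"tx":0,"ty":2.4,"tz":0,"wx":0,"wy":0,"wz":0,"claw":0},{"tx":0,"ty":3,"tz":0,"wx":0,"wy":0,"wz":0,"claw":0},{"tx":0,"ty":3.6,"tz":0,"wx":0,"wy":0,"wz":0,"claw":0},{"tx":0,"ty":4.2,"tz":0,"wx":0,"wy":0,"wz":0,"claw":0},{"tx":0,"ty":4.8,"tz":0,"wx":0,"wy":0,"wz":0,"claw":0},{"tx":0,"ty":5.4,"tz":0,"wx":0,"wy":0,"wz":0,"claw":0},{"tx":0,"ty":6,"tz":0,"wx":0,"wy":0,"wz":0,"claw":0},{"tx":0,"ty":6.6,"tz":0,"wx":0,"wy":0,"wz":0,"claw":0},{"tx":0,"ty":7.2,"tz":0,"wx":0,"wy":0,"wz":0,"claw":0},{"tx":0,"ty":7.8,"tz":0,"wx":0,"wy":0,"wz":0,"claw":0},{"tx":0,"ty":8.4,"tz":0,"wx":0,"wy":0,"wz":0,"claw":0},{"tx":0,"ty":8.8,"tz":0,"wx":0,"wy":0,"wz":0,"claw":0},{"tx":0,"ty":8.8,"tz":0,"wx":0,"wy":0,"wz":0,"claw":0}]'
cat > ball.py <<'E'
from h import *
S=read_camera("side");T=read_camera("top")
hs=lambda im,lo,hi:cv2.inRange(cv2.cvtColor(im,cv2.COLOR_BGR2HSV),lo,hi)
rs=blob(hs(S,(0,150,70),(8,255,255)),(190,340,310,430));ps=cv2.minEnclosingCircle(rs)
print("side",ps,"at z=.1",onz("side",[ps[0]],.1))
try:
    rt=blob(hs(T,(0,150,70),(8,255,255)),(80,220,140,300));pt=cv2.minEnclosingCircle(rt);print("top",pt,tri(pt[0],ps[0]))
except ValueError: print("hidden in top")
cv2.imwrite("pics/sb.png",cv2.resize(S[250:450,160:360],None,fx=2.9,fy=2.9,interpolation=2))
E
python3 ball.py
```

```text
time: 15.85
ee_pos: [0.4866, 0.4295, 0.0873]
tool_rot: [0.794, 0.608, -0.001, -0.003]
force: [0.0, -0.6, 0.1]
opening: -0.0003
grasp_force: 0.0
side ((231.0, 375.8928527832031), 7.17724609375) at z=.1 [[0.51266345 0.42548636 0.1       ]]
hidden in top
```

```bash
python3 -m pendant '[{"tx":0,"ty":0.2,"tz":0,"wx":0,"wy":0,"wz":0,"claw":0},{"tx":0,"ty":0.4,"tz":0,"wx":0,"wy":0,"wz":0,"claw":0},{"tx":0,"ty":0.6,"tz":0,"wx":0,"wy":0,"wz":0,"claw":0},{"tx":0,"ty":0.7,"tz":0,"wx":0,"wy":0,"wz":0,"claw":0},{"tx":0,"ty":0.7,"tz":0,"wx":0,"wy":0,"wz":0,"claw":0}]'
python3 ball.py
```

```text
time: 16.37
ee_pos: [0.4877, 0.4299, 0.0878]
tool_rot: [0.792, 0.61, -0.003, -0.005]
force: [-9.4, -0.2, 2.9]
opening: -0.0
grasp_force: 4.3
side ((230.5, 376.0), 7.159010887145996) at z=.1 [[0.5133479  0.42591941 0.1       ]]
hidden in top
```

The force rose to 9 N with no further travel, so the lever is at its stop. I'll back off, lift and check.

```bash
python3 -m pendant '[{"tx":0,"ty":-1,"tz":0,"wx":0,"wy":0,"wz":0,"claw":0},{"tx":0,"ty":-3,"tz":0,"wx":0,"wy":0,"wz":0,"claw":0},{"tx":0,"ty":-6,"tz":0,"wx":0,"wy":0,"wz":0,"claw":0},{"tx":0,"ty":-8,"tz":-3,"wx":0,"wy":0,"wz":0,"claw":0},{"tx":0,"ty":-9,"tz":-7,"wx":0,"wy":0,"wz":0,"claw":0},{"tx":0,"ty":-9,"tz":-11,"wx":0,"wy":0,"wz":0,"claw":0},{"tx":-4,"ty":-8,"tz":-15,"wx":0,"wy":0,"wz":0,"claw":0},{"tx":-8,"ty":-7,"tz":-19,"wx":0,"wy":0,"wz":0,"claw":0},{"tx":-12,"ty":-6,"tz":-22,"wx":0,"wy":0,"wz":0,"claw":0},{"tx":-16,"ty":-5,"tz":-24,"wx":0,"wy":0,"wz":0,"claw":0},{"tx":-20,"ty":-4,"tz":-24,"wx":0,"wy":0,"wz":0,"claw":0},{"tx":-24,"ty":-3,"tz":-24,"wx":0,"wy":0,"wz":0,"claw":0},{"tx":-28,"ty":-2,"tz":-24,"wx":0,"wy":0,"wz":0,"claw":0},{"tx":-32,"ty":-2,"tz":-24,"wx":0,"wy":0,"wz":0,"claw":0},{"tx":-36,"ty":-2,"tz":-24,"wx":0,"wy":0,"wz":0,"claw":0},{"tx":-40,"ty":-2,"tz":-24,"wx":0,"wy":0,"wz":0,"claw":0},{"tx":-40,"ty":-2,"tz":-24,"wx":0,"wy":0,"wz":0,"claw":0},{"tx":-40,"ty":-2,"tz":-24,"wx":0,"wy":0,"wz":0,"claw":0}]'
python3 ball.py; python3 - <<'E'
from h import *
T=read_camera("top")
cv2.imwrite("pics/end.png",np.hstack([cv2.resize(T[130:330,60:340],(480,343)),cv2.resize(cv2.imread("pics/sb.png"),(320,343))]))
E
```

```text
time: 17.97
ee_pos: [0.3715, 0.0495, 0.3278]
tool_rot: [0.795, 0.606, -0.001, -0.001]
force: [-0.8, 0.2, 1.2]
opening: -0.0
grasp_force: 0.0
side ((232.0, 375.5), 7.566473007202148) at z=.1 [[0.51145838 0.42425624 0.1       ]]
top ((110.4056625366211, 245.4811248779297), 5.61508846282959) (array([0.5113977 , 0.42421194, 0.09995242]), np.float64(0.00015915531191065566))
```

View pics/end.png

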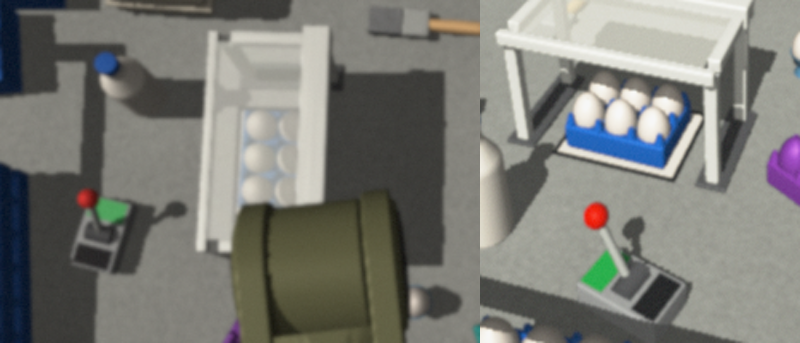

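The tray sits on the pad and the lever leans over green, with the ball at (0.511, 0.424, 0.100). By geometry that is 0.95 ± 0.05 rad, so I'll press once more, harder, to be sure it's at the stop.

```bash
python3 - <<'E'
from h import *
hg=np.array([.481,.431]);u=np.array([np.cos(np.radians(-15)),np.sin(np.radians(-15))])
go([[.40,.25,.33],[*(hg-.03*u),.25],[*(hg-.03*u),.08],[*(hg+.005*u),.08]],75,0)
E
```

```text
w [-0.19 -0.19  0.06]
[0.4  0.25 0.33] t [19.68 -2.32 -0.14]
[0.452 0.439 0.25 ] t [39.23 -2.13  7.92]
[0.452 0.439 0.08 ] t [39.18 -2.08 24.92]
[0.486 0.43  0.08 ] t [39.17  1.42 24.91]
```

```bash
python3 -m pendant '[{"tx":4,"ty":-0.5,"tz":0,"wx":0,"wy":0,"wz":0,"claw":0},{"tx":8,"ty":-1,"tz":0,"wx":0,"wy":0,"wz":0,"claw":0},{"tx":12,"ty":-1.5,"tz":0,"wx":0,"wy":0,"wz":0,"claw":0},{"tx":16,"ty":-2,"tz":0,"wx":0,"wy":0,"wz":0,"claw":0},{"tx":20,"ty":-2.3,"tz":0,"wx":0,"wy":0,"wz":0,"claw":0},{"tx":24,"ty":-2.3,"tz":0,"wx":0,"wy":0,"wz":0,"claw":0},{"tx":28,"ty":-2.2,"tz":0,"wx":0,"wy":0,"wz":0,"claw":0},{"tx":32,"ty":-2.2,"tz":1.5,"wx":0,"wy":0,"wz":0,"claw":0},{"tx":35.6,"ty":-2.2,"tz":3.5,"wx":0,"wy":0,"wz":0,"claw":0},{"tx":38,"ty":-2.1,"tz":6,"wx":0,"wy":0,"wz":0,"claw":0},{"tx":39.2,"ty":-2.1,"tz":9,"wx":0,"wy":0,"wz":0,"claw":0},{"tx":39.2,"ty":-2.1,"tz":12,"wx":0,"wy":0,"wz":0,"claw":0},{"tx":39.2,"ty":-2.1,"tz":15.5,"wx":0,"wy":0,"wz":0,"claw":0},{"tx":39.2,"ty":-2.1,"tz":19,"wx":0,"wy":0,"wz":0,"claw":0},{"tx":39.2,"ty":-2.1,"tz":22,"wx":0,"wy":0,"wz":0,"claw":0},{"tx":39.2,"ty":-2.1,"tz":24,"wx":0,"wy":0,"wz":0,"claw":0},{"tx":39.2,"ty":-2.1,"tz":24.9,"wx":0,"wy":0,"wz":0,"claw":0},{"tx":39.2,"ty":-2.1,"tz":24.9,"wx":0,"wy":0,"wz":0,"claw":0}]'
python3 -m pendant '[{"tx":0,"ty":0.6,"tz":0,"wx":0,"wy":0,"wz":0,"claw":0},{"tx":0,"ty":1.2,"tz":0,"wx":0,"wy":0,"wz":0,"claw":0},{"tx":0,"ty":1.8,"tz":0,"wx":0,"wy":0,"wz":0,"claw":0},{"tx":0,"ty":2.4,"tz":0,"wx":0,"wy":0,"wz":0,"claw":0},{"tx":0,"ty":3,"tz":0,"wx":0,"wy":0,"wz":0,"claw":0},{"tx":0,"ty":3.5,"tz":0,"wx":0,"wy":0,"wz":0,"claw":0},{"tx":0,"ty":3.9,"tz":0,"wx":0,"wy":0,"wz":0,"claw":0},{"tx":0,"ty":4.3,"tz":0,"wx":0,"wy":0,"wz":0,"claw":0},{"tx":0,"ty":4.5,"tz":0,"wx":0,"wy":0,"wz":0,"claw":0},{"tx":0,"ty":4.5,"tz":0,"wx":0,"wy":0,"wz":0,"claw":0}]'; python3 ball.py
```

```text
time: 19.62
ee_pos: [0.4512, 0.4379, 0.0781]
tool_rot: [0.793, 0.609, -0.002, -0.003]
force: [0.0, -0.5, -0.4]
opening: -0.0
grasp_force: 0.0
time: 20.45
ee_pos: [0.4874, 0.4293, 0.0799]
tool_rot: [0.792, 0.611, -0.006, -0.006]
force: [-16.9, -2.4, 10.7]
opening: 0.0001
grasp_force: 8.3
side ((231.27777099609375, 375.8333435058594), 7.203060626983643) at z=.1 [[0.51228305 0.42524572 0.1       ]]
top ((113.0, 245.5), 4.500100135803223) (array([0.51329456, 0.42087963, 0.09516168]), np.float64(0.002674609016432861))
```

The tool stopped at the same place at 17 N, so the lever is on its stop. Retreat.

```bash
python3 -m pendant '[{"tx":0,"ty":-1.5,"tz":0,"wx":0,"wy":0,"wz":0,"claw":0},{"tx":0,"ty":-4,"tz":0,"wx":0,"wy":0,"wz":0,"claw":0},{"tx":0,"ty":-5,"tz":-3,"wx":0,"wy":0,"wz":0,"claw":0},{"tx":0,"ty":-6,"tz":-7,"wx":0,"wy":0,"wz":0,"claw":0},{"tx":0,"ty":-6,"tz":-11,"wx":0,"wy":0,"wz":0,"claw":0},{"tx":0,"ty":-6,"tz":-15,"wx":0,"wy":0,"wz":0,"claw":0},{"tx":0,"ty":-6,"tz":-18,"wx":0,"wy":0,"wz":0,"claw":0},{"tx":0,"ty":-6,"tz":-18,"wx":0,"wy":0,"wz":0,"claw":0},{"tx":0,"ty":-6,"tz":-18,"wx":0,"wy":0,"wz":0,"claw":0}]'
python3 ball.py; python3 -c "
from bench import *
print(finish_job())"
```

```text
time: 21.3
ee_pos: [0.4393, 0.4427, 0.2621]
tool_rot: [0.793, 0.609, 0.002, -0.002]
force: [0.2, 0.2, -0.6]
opening: -0.0003
grasp_force: 0.0
side ((231.89999389648438, 375.5), 7.580338478088379) at z=.1 [[0.51161531 0.4242994  0.1       ]]
top ((110.33333587646484, 245.3333282470703), 5.676556587219238) (array([0.51162322, 0.42432284, 0.10002569]), np.float64(3.914590337626421e-05))
the job is handed in; nothing more can be done
None
```

The job is handed in at about 21 s: the tray measured about 5 mm off pad centre and 1° off square, inside the border, and the switch is thrown to its stop on the green side.

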